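# Load the dead-weight bonding press

## Robot

A 7-joint arm with a two-finger parallel gripper is mounted at the origin on a cart in front of the work surface, level with it; the furniture and walls round the work are solid. World frame = base frame: x ahead of the robot, y to its left, z up, the work surface at z = 0. Lengths are in m, angles in degrees, forces in N, time in s.
With the tool pointing down it reaches from about 0.425 to 0.95 m from the base axis. Payload 4.7 kg.
Tool frame: the origin (TCP) lies at the very end of the fingers, on their centre line; the grasp point (between the pads) lies 19 mm behind it; x points along the fingers, z is the direction in which the jaws open and shut, and the axes are right-handed (so a half turn about x gives the same grasp; the last joint's range is limited). The gripper opens to 85 mm and grips with 20 to 120 N. Pads are 22 mm wide; open, the fingers measure 114 mm over their backs; the gripper's body (76 mm by 85 mm) begins 54 mm behind the grasp point. The pads swing forward as they close: fully open they stand 13 mm farther back than shut.
Start: joints at [-74.765, 26.849, -2.785, 87.806, 1.381, 65.374, -4.715], TCP at [0.196, 0.646, 0.231] pointing down, gripper open.
Joint ranges: [-148.3, 148.3], [-19.14, 114.17], [-79.39, 73.82], [5.75, 140.21], [-59.74, 239.74], [12.07, 113.84], [-152.46, 152.46]. Speed limits (degrees/s): [147.25, 147.25, 180, 180, 180, 180, 180].

## Interface

Orientations are given as [roll, pitch, yaw] about the fixed x, y, z axes, in that order (R = Rz(yaw) Ry(pitch) Rx(roll)).
In Python, from cell import bot, eyes, finish_job gives the robot as it stands.
- The arm moves only by the tool step_arm, never from a script. Its argument "commands" is a list that holds one entry, the list of rows, each a list of 5 numbers: the shift along the tool's x, y, z in mm, then the turn about the tool's x in rad, then the closure, from 0 (fully open) to 1 (shut). A call has 1 to 20 rows; each row shifts and turns the commanded pose from where the row before left it, along the tool's axes as they then stand; what a row does not reach is not made up. A row lasts 1/8 s, in which the tool goes at most 62.5 mm and 10.7 degrees, less where a joint would pass 70% of its speed; a pose out of reach is approached as far as the arm can. A call with a gripper value outside its range is refused whole. The fingers move at their own pace and stop on an object; "newtons" is the grip in N (left out, the last holds). Time passes only in rows, so rows that do not move let the fingers close. It gives the time, the measured TCP pose, the force and the opening at its end, in the units of the state.
- bot.get_state(): the state, without advancing time (a new reading comes with each control period).
- eyes.grab_frame(name): name is "scene" or "top" or "wrist"; returns a dict with "frame" (420x560x3 uint8, blue, green, red), "intrinsics" (3x3 intrinsics, pixels), "R" (3x3) and "t" (3): a world point X has camera coordinates R X + t. Camera axes: x right, y down, z forward; pixel columns grow to the right and rows downward; lengths in m; the calibration is good to about 2 mm. A picture is of the moment at which its call begins. There is no depth.
- finish_job(): hands the job in, once; it reports no verdict.
The state is a dict: "t": time; "joints": joint angles; "joint_velocities": joint speeds; "effort": joint torques, N m; "tcp_pos": TCP position; "tcp_rot": TCP orientation; "ft_force": force on the tool from outside, world axes, zero at the start; "torque": the same for the moment, N m; "finger_gap": finger opening in m.
Only numpy, scipy, OpenCV 4.12 (cv2) and the standard library are available. Lean on these libraries where they do the work, as an engineer would, in place of code of your own. Each camera call takes 0.05 s, during which the arm holds its last target. There are 200 camera calls.

## Task

Put the laminated blank under load in the bonding press: tumble it off the ledge over the step so that it lies flat on a broad face in the channel, slide it along the channel and under the bridge until it is fully home against the end stop, and then push the plunger down by its knob until its foot rests on the blank. Only then slide every slotted weight lying on the bench sideways onto the plunger's stem above the pan, stacked flat and centred, with each slot pointing at least an eighth of a turn away from every other weight's slot. Leave the other things on the bench where they are.

Things in the scene. Friction and masses are not known exactly. Their poses are not given: they have to be found in the camera images.
- press: Bonding press fixed to the bench, aluminium and dark steel, 285 x 182 mm. Origin: on the bench surface under the plunger's axis; x runs along the channel towards its end stop, y to the left of that, z up. All offsets of the press below are in mm in this frame. Channel floor z = 10; the ledge is on the right (-y) of the channel's near part.
- step_edge (a point): Middle of the edge of the step, at x -160, y -29, z 30. The ledge's flat top lies at z 30, x -225 to -95, y -116 to -29; from the edge a 20 mm step drops to the channel floor.
- channel_in (a point): Near, open end of the channel, on its floor, at x -225, y 0, z 10. Right side of the channel: the step, then a guide, all along y = -29. Left side: a wall with inner face y = 52 from x -225 to -120, a funnel to y = 29 at x = -70, then a guide at y = 29 to the stop. Tops of wall and guides z = 28.
- stop_face (a point): Middle of the face of the end stop, at x 40, y 0, z 22; the stop's top is z 35.
- bridge_top (a point): Middle of the bridge's top, at x 0, y 0, z 90. The bridge spans the channel at x -14 to 14, y -63 to 63, z 76 to 90 on columns at y = +-56; the plunger slides through its bush (2 mm higher).
- blank: Laminated wood blank, 120 x 30 x 50 mm (own x, y, z), one broad side pale, the other dark, 0.2 kg. Origin: centre of the 120 x 30 narrow face on which it stands on the ledge at the start; own z is up then, own x about along the channel, own y towards the channel. Lying on a broad face (either one, either end first) it is 30 high with own y vertical.
- blank_center (a point): Centre of the blank. With the blank home it is at about x -20, y 0, z 25 in the press's frame.
- plunger_part (a joint): The plunger's travel in m, 0 fully up, growing as it is pushed down, to 0.026 at most. A stiff friction fit holds it where it is left; pushing it down takes 4 to 8 N. With the blank lying under it the foot comes to rest on it at 0.022. Starts between 0 and 0.006.
- knob_top (a point): Centre of the flat top of the plunger's round end knob (24 mm across, 8 mm thick), the highest point of the plunger; push here to lower it. It is 74 mm above the pan.
- pan (a point): On the plunger's axis, at the top face of its round pan (56 mm across, 6 mm thick) on which the weights lie. Above it the bare stem (10 mm across) rises 66 mm to the knob, which is wider than the slots, so that weights can only go on from the side. Pan, stem and knob move down with the plunger.
- foot (a point): Centre of the underside of the plunger's foot (round, 40 mm across, 62 mm above the bench at plunger travel 0).
- weight1: Slotted steel weight (may be absent): disc 80 mm across, 12 thick, 0.25 kg. A slot 14 wide, mouth flared to 23, runs along own +x from 8 behind the centre to the rim; on the other side, along own -x, a straight lug 20 wide, 12 thick reaches 76 from the centre. Origin: centre of the underside; own z up as it lies. All weights are alike.
- mouth1 (a point): Middle of the mouth of weight1's slot, on the rim, 40 mm from its centre along own +x.
- weight2: Slotted steel weight (may be absent): disc 80 mm across, 12 thick, 0.25 kg. A slot 14 wide, mouth flared to 23, runs along own +x from 8 behind the centre to the rim; on the other side, along own -x, a straight lug 20 wide, 12 thick reaches 76 from the centre. Origin: centre of the underside; own z up as it lies. All weights are alike.
- mouth2 (a point): Middle of the mouth of weight2's slot, on the rim, 40 mm from its centre along own +x.
- weight3: Slotted steel weight (may be absent): disc 80 mm across, 12 thick, 0.25 kg. A slot 14 wide, mouth flared to 23, runs along own +x from 8 behind the centre to the rim; on the other side, along own -x, a straight lug 20 wide, 12 thick reaches 76 from the centre. Origin: centre of the underside; own z up as it lies. All weights are alike.
- mouth3 (a point): Middle of the mouth of weight3's slot, on the rim, 40 mm from its centre along own +x.
- weight4: Slotted steel weight (may be absent): disc 80 mm across, 12 thick, 0.25 kg. A slot 14 wide, mouth flared to 23, runs along own +x from 8 behind the centre to the rim; on the other side, along own -x, a straight lug 20 wide, 12 thick reaches 76 from the centre. Origin: centre of the underside; own z up as it lies. All weights are alike.
- mouth4 (a point): Middle of the mouth of weight4's slot, on the rim, 40 mm from its centre along own +x.
- bench_mid (a point): Point on the bench top in the passage between the vice and the wooden partition, mostly free. The vice (about 125 mm high) and the partition's hand rail (about 85 mm high) stand fixed on either side; left of the partition stand a lamp and a torch, taller, so swing across there with the arm drawn in close to the robot, at least 250 mm high.
- dapping_block: Brass dapping cube, 45 mm, origin under its centre; a bystander, to be left where it stands.
- solder_pot: Small round solder pot, 48 mm across, 26 mm high, origin under its centre; a bystander, to be left where it stands.
- flux_tin: Flux tin, 49 x 49 mm, 76 mm high, origin under its centre; a bystander, to be left where it stands.

How it is judged (in metres and radians):
On the way, in this order (a step that is already met when the one before it is completed fails the run):
1. the blank lies on a broad face on the channel floor (angle between the y axis of blank and the z axis of press, either way round below 0.1 rad and z of blank_center in the frame of press below 0.029 m and y of blank_center in the frame of press between -0.012 and 0.03 m and x of blank_center in the frame of press above -0.22 m), for 0.2 s.
2. the blank is home against the end stop, under the raised foot (angle between the y axis of blank and the z axis of press, either way round below 0.1 rad and x of blank_center in the frame of press between -0.026 and -0.012 m and y of blank_center in the frame of press between -0.009 and 0.009 m and z of blank_center in the frame of press below 0.029 m and angle between the x axis of blank and the x axis of press, either way round below 0.1 rad), for 0.2 s.
3. the plunger is down, its foot resting on the blank (all of step 2 and value of joint plunger_part above 0.0195 m), for 0.2 s.
At the end, for the whole second after the job is handed in: Blank flat on a broad face (0.1 rad), within 6 mm of the end stop and square in the channel; plunger down on it (over 19.5 mm); every weight present on the stem, flat (0.12 rad), within 7 mm of its axis, at rest, slot mouths at least 30 mm (45 degrees) apart from one another (all of step 3 and horizontal distance between each of weight1, weight2, weight3, weight4 and pan below 0.007 m and z of weight1 in the frame of pan between -0.003 and 0.045 m and angle between each of weight1, weight2, weight3, weight4's own z axis and vertical below 0.12 rad and linear speed of each of weight1, weight2, weight3, weight4 below 0.02 m/s and z of weight2 in the frame of pan between -0.003 and 0.045 m and z of weight3 in the frame of pan between -0.003 and 0.045 m and z of weight4 in the frame of pan between -0.003 and 0.045 m and horizontal distance between mouth1 and mouth2 above 0.03 m and horizontal distance between each of mouth1, mouth2 and mouth3 above 0.03 m and horizontal distance between each of mouth1, mouth2, mouth3 and mouth4 above 0.03 m); the robot touches nothing.
It fails at once if a weight is put on the plunger before the foot is down on the blank (value of joint plunger_part below 0.018 m and contact force between any of weight1, weight2, weight3, weight4 and plunger_part above 0.5 N).
It fails at once if a bystander is moved more than 3 cm (distance of any of dapping_block, solder_pot, flux_tin from where it was at the start of the episode above 0.03 m).
Of weight1, weight2, weight3, weight4 only 3 to 4 are there at a start; the rules pass over those that are not, and their reading is None.
At some moment in a run one of weight1, weight2, weight3, weight4 may be knocked a few centimetres aside while the robot is not near it.
It also fails if it takes over 192 s, if anything falls off the work surface, if the arm or the gripper's body presses on something with over 40 N, if the wrist force passes 120 N, or if a joint passes its speed limit or range.

## Working session

There is one attempt and no reset: what is moved stays moved. The work goes in short steps, Python scripts to look and compute and a tool call to move; the robot and the scene stay as the last step left them, time stands still between calls to the robot, and variables do not carry over. Pictures are saved under pics/ and viewed, about 12 in all and at most 16, crops included, and the job is handed in when it is done.

Besides the shell and the picture viewer there is one more tool, called after "Emit:" by a JSON object that holds its "api" and its "payload". step_arm: Moves the arm, as the interface text tells. Its arguments: {"type":"object","properties":{"commands":{"type":"array"},"newtons":{"type":"number"}},"required":["commands"]}

```bash
ls; mkdir -p pics; cat > h.py <<'E'
import numpy as np, cv2
from cell import bot, eyes, finish_job
def grab(n,f=None):
    d=eyes.grab_frame(n); d={k:np.array(v) for k,v in d.items()}
    if f: cv2.imwrite('pics/'+f,d['frame'])
    return d
def ray(d,uv,z):
    K,R,t=d['intrinsics'],d['R'],d['t']
    c=-R.T@t; v=R.T@np.linalg.solve(K,np.array([uv[0],uv[1],1.]))
    return c+v*(z-c[2])/v[2]
def proj(d,X):
    p=d['intrinsics']@(d['R']@np.asarray(X,float)+d['t']); return p[:2]/p[2]
E
python3 - <<'E'
from h import *
s=bot.get_state(); print(s)
import pickle
D={}
for n in('scene','top','wrist'):
    D[n]=grab(n,n+'0.png'); d=D[n]; print(n,-d['R'].T@d['t'],d['intrinsics'][0,0]); print(d['R'].round(3))
pickle.dump(D,open('d0.pkl','wb'))
E
```

```text
pics
{'t': 0.0, 'joints': array([-74.76345102,  26.89800157,  -2.78513562,  87.87434914,
         1.38006788,  65.37524923,  -4.71649752]), 'joint_velocities': array([-0.03044133, -0.00403555, -0.21316628, -0.14593666, -0.04563006,
       -0.04942331,  0.00979303]), 'effort': array([-2.72822763e-04, -5.10315442e+01, -4.64705878e-02, -2.37710166e+01,
        1.07383556e-02,  7.45797384e-03,  7.11967914e-06]), 'tcp_pos': array([0.19594449, 0.64531551, 0.23024866]), 'tcp_rot': array([-178.40843279,   89.88592381, -105.29962751]), 'ft_force': array([-0.38830682,  0.12009572, -0.01618078]), 'torque': array([0.00623668, 0.05304144, 0.0309875 ]), 'finger_gap': 0.0852202699110556}
scene [0.26411004 0.51946253 0.62107362] 383.615828679863
[[-0.9   -0.436  0.007]
 [-0.248  0.498 -0.831]
 [ 0.359 -0.75  -0.556]]
top [ 0.41091896 -0.13896666  1.1216432 ] 401.03098601722184
[[ 0.004 -1.    -0.   ]
 [-0.985 -0.003 -0.173]
 [ 0.173  0.001 -0.985]]
wrist [0.13041945 0.66513155 0.37255145] 323.9475037307007
[[ 0.291  0.957 -0.002]
 [ 0.921 -0.279  0.271]
 [ 0.259 -0.081 -0.962]]
```

View pics/top0.png

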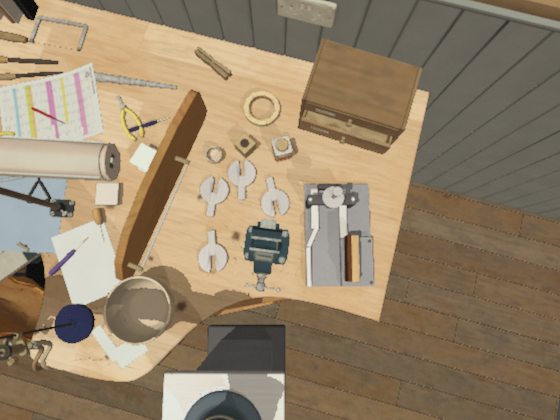

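View pics/scene0.png

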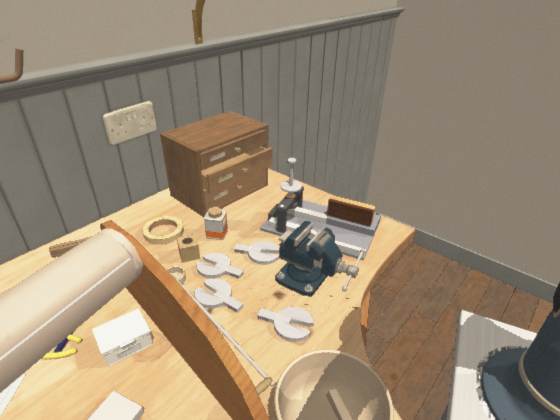

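```bash
python3 - <<'E'
from h import *
im=cv2.imread('pics/top0.png')
c=cv2.resize(im[170:300,290:390],None,fx=6,fy=6,interpolation=cv2.INTER_CUBIC)[:, :]
c=c[:780]; c=cv2.resize(c,(461,600)); cv2.imwrite('pics/c1.png',c)
c=cv2.resize(im[125:300,180:320],None,fx=3.4,fy=3.4,interpolation=cv2.INTER_CUBIC)
cv2.imwrite('pics/c2.png',c)
a=np.hstack([cv2.imread('pics/c1.png'),cv2.resize(c,(339,424)) if 0 else np.zeros((600,1,3),np.uint8)])
E
```

```text
(no output)
```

View pics/c1.png

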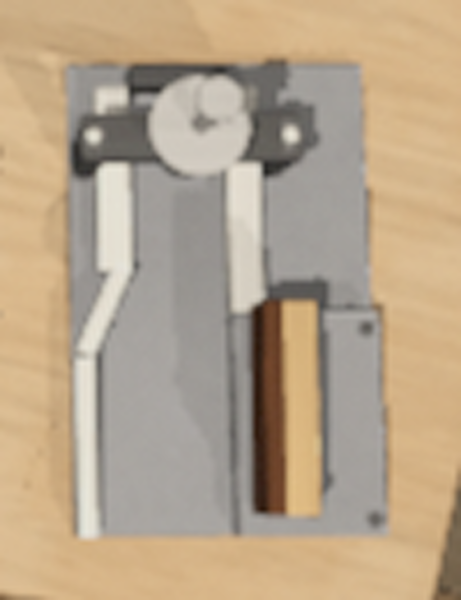

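```bash
python3 - <<'E'
from h import *
import pickle
D=pickle.load(open('d0.pkl','rb')); d=D['top']
W=lambda x,y,z:ray(d,(290+x/4.61-.4,170+y/4.615-.4),z)
img=[(237,535,.03),(232,310,.03),(388,533,.03),(382,308,.03),(100,535,.028),(232,312,.028)]
mod=np.array([(-225,-29),(-95,-29),(-225,-116),(-95,-116),(-225,52),(-95,-29)])/1000.
P=np.array([W(*i)[:2] for i in img])
a=mod-mod.mean(0);b=P-P.mean(0)
th=np.arctan2((a[:,0]*b[:,1]-a[:,1]*b[:,0]).sum(),(a*b).sum())
R=np.array([[np.cos(th),-np.sin(th)],[np.sin(th),np.cos(th)]])
o=P.mean(0)-R@mod.mean(0); print('press',o,np.degrees(th)); print('res mm',((P-(mod@R.T+o))*1000).round(1))
B=np.array([W(x,y,.08)[:2] for x,y in((285,300),(320,300),(322,515),(287,515))])
print('blank press frame',((B-o)@R*1000).round(1), B.mean(0))
# pan, plausible z, and knob
for n,x,y in(('pan',200,124),('knob',220,98)):
    for z in(.11,.12,.19): print(n,z,((W(x,y,z)[:2]-o)@R*1000).round(1))
# weights
im=d['frame']; hsv=cv2.cvtColor(im,cv2.COLOR_BGR2HSV)
m=((hsv[...,1]<45)&(hsv[...,2]>120)).astype(np.uint8)
m[:, :185]=0;m[:,300:]=0;m[:140]=0;m[290:]=0
cs,_=cv2.findContours(m,cv2.RETR_EXTERNAL,cv2.CHAIN_APPROX_NONE)
for c in cs:
    if cv2.contourArea(c)<150: continue
    p=np.array([ray(d,q[0],.012)[:2] for q in c])
    M=cv2.moments(c); print('blob',cv2.contourArea(c),M['m10']/M['m00'],M['m01']/M['m00'],ray(d,(M['m10']/M['m00'],M['m01']/M['m00']),.012).round(4),p.min(0).round(3),p.max(0).round(3))
E
```

```text
press [ 0.60256317 -0.28318501] 0.3017224659540327
res mm [[-0.2  1.2]
 [-0.2  0.2]
 [ 0.8  0.8]
 [ 0.9 -1.4]
 [-0.1 -0.8]
 [-1.2 -0. ]]
blank press frame [[ -94.   -50.8]
 [ -94.   -70.6]
 [-212.9  -67.2]
 [-212.8  -47.9]] [ 0.44945162 -0.34312229]
pan 0.11 [ 1.3 -1.2]
pan 0.12 [-0.6  0.2]
pan 0.19 [-13.9  10.4]
knob 0.11 [ 16.1 -12.8]
knob 0.12 [ 14.  -11.2]
knob 0.19 [-0.3 -0.3]
blob 618.5 211.96281325788198 253.98059822150364 [0.4606 0.0373 0.012 ] [ 0.412 -0.002] [0.527 0.076]
blob 571.5 273.7891513560805 199.19830854476524 [ 0.6142 -0.1318  0.012 ] [ 0.566 -0.175] [ 0.678 -0.096]
blob 567.5 213.30190895741555 193.53362701908958 [0.6298 0.0388 0.012 ] [ 0.566 -0.002] [0.678 0.077]
blob 554.5 241.39014126840993 176.60354673880371 [ 0.6791 -0.0395  0.012 ] [ 0.614 -0.078] [ 0.728 -0.001]
```

View pics/c2.png

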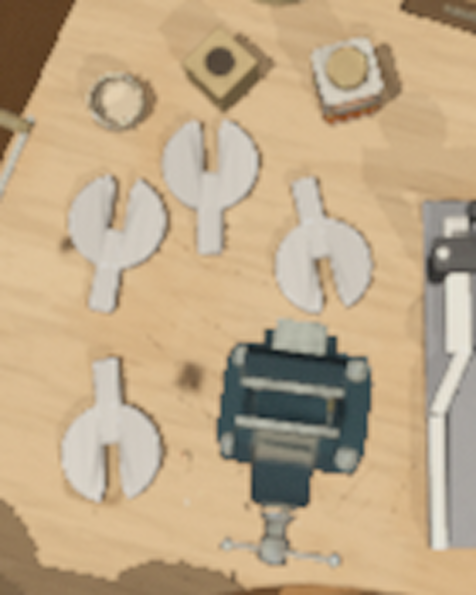

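```bash
cat >> h.py <<'E'
from scipy.spatial.transform import Rotation as Rn
O=np.array([.6026,-.2832]); TH=np.radians(.3)
def pw(x,y): # press mm -> world
    c,s=np.cos(TH),np.sin(TH); return O+np.array([[c,-s],[s,c]])@[x/1000,y/1000]
def wp(P):
    c,s=np.cos(TH),np.sin(TH); return np.array([[c,s],[-s,c]])@(np.asarray(P)[:2]-O)*1000
def st():
    s=bot.get_state(); R=Rn.from_euler('xyz',s['tcp_rot'],degrees=True).as_matrix(); return s,R
def go(x,y,z,jaw=None):
    """prints shift (tool mm, axes as they stand) and turn to bring jaw axis (tool z) to azimuth jaw deg (mod 360)"""
    s,R=st(); d=R.T@(np.array([x,y,z])-s['tcp_pos'])*1000
    a=np.degrees(np.arctan2(R[1,2],R[0,2])); print('tcp',s['tcp_pos'].round(4),'jawaz',a.round(2),'shift',d.round(1),'t',s['t'],'F',s['ft_force'].round(1),'gap',s['finger_gap'])
    if jaw is not None:
        e=(jaw-a+180)%360-180; print('turn about tool x rad (down => minus az)',np.radians(-e).round(4))
E
python3 -c "
from h import *
s,R=st();print(R.round(3)); go(.14,.459,.3,-90)"
```

```text
[[-0.    -0.957  0.29 ]
 [-0.001  0.29   0.957]
 [-1.    -0.    -0.001]]
tcp [0.196  0.6455 0.2305] jawaz 73.11 shift [ -69.2   -0.6 -194.8] t 0.15 F [-0.7  0.1  0.8] gap 0.08527621363562798
turn about tool x rad (down => minus az) 2.8469
```

Emit:
{"api": "step_arm", "payload": {"commands": [[[-50, 0, -25, 0, 0], [-25, 0, -55, 0, 0], [0, 0, -58, 0, 0], [0, 0, -57, 0, 0], [0, -58.9, -3.6, 0.123, 0], [0, -58.9, -3.6, 0.123, 0], [0, -58.9, -3.6, 0.123, 0], [0, -58.9, -3.6, 0.123, 0], [0, -58.9, -3.6, 0.123, 0], [0, -58.9, -3.6, 0.123, 0], [0, -58.9, -3.6, 0.123, 0], [0, -58.9, -3.6, 0.123, 0], [0, -58.9, -3.6, 0.123, 0], [0, -58.9, -3.6, 0.123, 0], [0, -58.9, -3.6, 0.123, 0], [0, -58.9, -3.6, 0.123, 0], [0, -58.9, -3.6, 0.123, 0], [0, -58.9, -3.6, 0.123, 0], [0, -58.9, -3.6, 0.123, 0], [0, -58.9, -3.6, 0.123, 0]]]}}

```text
t: 2.65
tcp_pos: [0.3688, -0.3078, 0.3063]
tcp_rot: [2.2, 90.0, -37.7]
ft_force: [-0.8, -0.3, -0.8]
finger_gap: 0.0853
```

```bash
python3 - <<'E'
from h import *
p=pw(-153,-92); go(*p,.25,0)
E
```

```text
tcp [ 0.3688 -0.3078  0.3063] jawaz -39.88 shift [ 56.3  -0.3 106.1] t 2.65 F [-0.8 -0.3 -0.8] gap 0.08529210183827864
turn about tool x rad (down => minus az) -0.696
```

Emit:
{"api": "step_arm", "payload": {"commands": [[[10, 0, 53, 0, 0], [46, 0, 53, 0, 0], [0, 0, 0, -0.174, 0], [0, 0, 0, -0.174, 0], [0, 0, 0, -0.174, 0], [0, 0, 0, -0.174, 0], [50, 0, 0, 0, 0], [50, 0, 0, 0, 0], [50, 0, 0, 0, 0], [0, 0, 0, 0, 0]]]}}

```text
t: 3.9
tcp_pos: [0.4449, -0.368, 0.1019]
tcp_rot: [146.0, 89.5, 146.3]
ft_force: [-0.6, -0.8, 0.1]
finger_gap: 0.0852
```

```bash
python3 - <<'E'
from h import *
p=pw(-153,-94); go(*p,.034,0.3)
grab('wrist','w1.png')
E
```

```text
tcp [ 0.4449 -0.368   0.1019] jawaz 0.23 shift [ 67.9 -10.4   5.7] t 3.9 F [-0.6 -0.8  0.1] gap 0.08522573114211525
turn about tool x rad (down => minus az) -0.0012
```

View pics/w1.png

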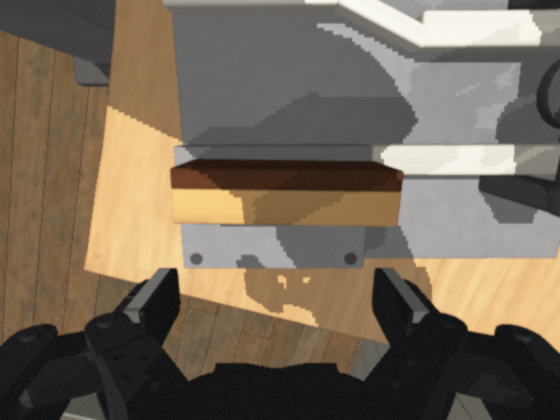

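Emit:
{"api": "step_arm", "payload": {"commands": [[[0, -10.5, 5.7, 0, 0], [40, 0, 0, 0, 0], [28, 0, 0, 0, 0], [0, 8, 0, 0, 0], [0, 8, 0, 0, 0], [0, 8, 0, 0, 0], [0, 8, 0, 0, 0], [0, 6, 0, 0, 0], [0, 0, 0, 0, 0]]]}}

```text
t: 5.08
tcp_pos: [0.4527, -0.3415, 0.0372]
tcp_rot: [105.2, 89.9, 105.5]
ft_force: [-0.1, 0.4, -0.5]
finger_gap: 0.0854
```

```bash
python3 - <<'E'
from h import *
s,R=st(); print(wp(s['tcp_pos']),s['tcp_pos'][2],s['ft_force'])
grab('wrist','w2.png')
E
```

```text
[-150.1760662   -57.51934988] 0.037232419525150356 [-0.10346965  0.39398572 -0.48979603]
```

View pics/w2.png

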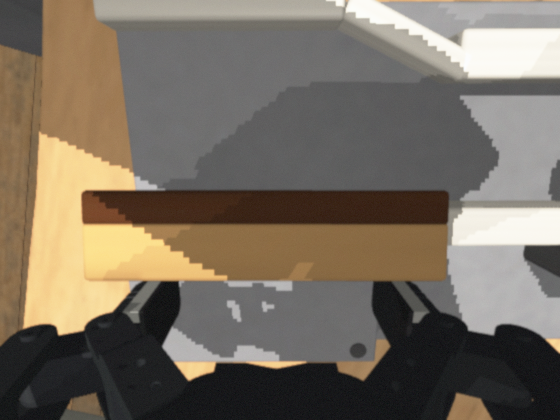

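Emit:
{"api": "step_arm", "payload": {"commands": [[[0, 6, 0, 0, 0], [0, 6, 0, 0, 0], [0, 6, 0, 0, 0], [0, 0, 0, 0, 0], [0, 0, 0, 0, 0]]]}}

```text
t: 5.75
tcp_pos: [0.4527, -0.3247, 0.0373]
tcp_rot: [-48.4, 90.0, -48.2]
ft_force: [-1.3, 0.7, -0.1]
finger_gap: 0.0854
```

```bash
python3 - <<'E'
from h import *
s,R=st(); print(wp(s['tcp_pos']),s['tcp_pos'][2],s['ft_force'])
grab('wrist','w3.png')
E
```

```text
[-150.15977259  -40.69027376] 0.03732791509211012 [-1.28894995  0.73165519 -0.05585526]
```

View pics/w3.png

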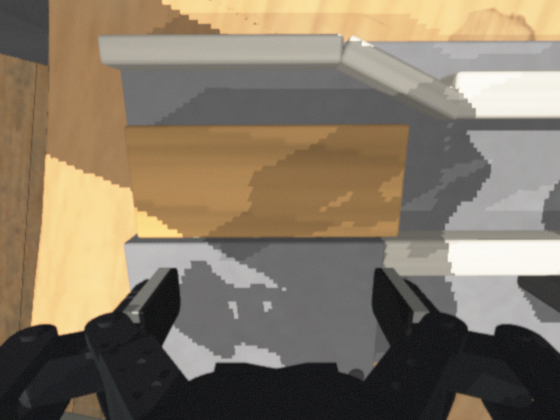

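```bash
python3 - <<'E'
from h import *
d=grab('wrist'); 
for uv in((127,126),(408,126),(400,237),(137,237)):
    print([wp(ray(d,uv,z)).round(1) for z in(.03,.04,.05)])
p=pw(-245,-5); go(*p,.10,90.3)
E
```

```text
[array([-216.,   27.]), array([-211.6,   27. ]), array([-207.2,   27. ])]
[array([-91.1,  26.8]), array([-95. ,  26.8]), array([-99. ,  26.9])]
[array([-89.3, -25.5]), array([-93.3, -21.9]), array([-97.4, -18.4])]
[array([-217.7,  -25.2]), array([-213.2,  -21.7]), array([-208.7,  -18.2])]
tcp [ 0.4526 -0.3249  0.0373] jawaz 0.21 shift [-62.7  35.7 -94.8] t 5.85 F [0.  0.2 0.1] gap 0.08552352964103446
turn about tool x rad (down => minus az) -1.5723
```

Emit:
{"api": "step_arm", "payload": {"commands": [[[-60, 0, 0, 0, 0], [-10, 16, -48, 0, 0], [0, 20, -48, 0, 0], [0, 0, 0, 0.1745, 0.8], [0, 0, 0, 0.1745, 0.8], [0, 0, 0, 0.1745, 0.8], [0, 0, 0, 0.1745, 0.8], [0, 0, 0, 0.1745, 0.8], [0, 0, 0, 0.1745, 0.8], [0, 0, 0, 0.1745, 0.8], [0, 0, 0, 0.1745, 0.8], [0, 0, 0, 0.1745, 0.8]]]}}

```text
t: 7.35
tcp_pos: [0.3565, -0.2892, 0.1074]
tcp_rot: [84.7, 90.0, -5.4]
ft_force: [-0.6, 0.2, -0.6]
finger_gap: 0.017
```

```bash
python3 - <<'E'
from h import *
p=pw(-245,0); go(*p,.02,-89.7)
s,R=st(); print(R.round(2),s['joints'].round(0))
p=pw(-94,0); go(*p,.02,-89.7)
E
```

```text
tcp [ 0.3565 -0.2892  0.1074] jawaz -90.1 shift [87.4  1.1 -4.7] t 7.35 F [-0.6  0.2 -0.6] gap 0.01703019214992644
turn about tool x rad (down => minus az) -0.0069
[[ 0.  1. -0.]
 [-0. -0. -1.]
 [-1.  0.  0.]] [-16.  29.  64. 126. -36.  47. -18.]
tcp [ 0.3565 -0.2892  0.1074] jawaz -90.1 shift [ 87.5 152.1  -5.8] t 7.35 F [-0.6  0.2 -0.6] gap 0.01703019214992644
turn about tool x rad (down => minus az) -0.0069
```

Emit:
{"api": "step_arm", "payload": {"commands": [[[45, 0, -4.7, -0.007, 0.8], [42, 0, 0, 0, 0.8], [0, 10, 0, 0, 0.8], [0, 10, 0, 0, 0.8], [0, 10, 0, 0, 0.8], [0, 11, 0, 0, 0.8], [0, 11, 0, 0, 0.8], [0, 11, 0, 0, 0.8], [0, 11, 0, 0, 0.8], [0, 11, 0, 0, 0.8], [0, 11, 0, 0, 0.8], [0, 11, 0, 0, 0.8], [0, 11, 0, 0, 0.8], [0, 10, 0, 0, 0.8], [0, 10, 0, 0, 0.8], [0, 4, 0, 0, 0.8], [0, 0, 0, 0, 0.8]]]}}

```text
t: 9.48
tcp_pos: [0.499, -0.2824, 0.0202]
tcp_rot: [129.3, 90.0, 40.0]
ft_force: [0.1, -0.3, -0.2]
finger_gap: 0.0168
```

```bash
python3 - <<'E'
from h import *
s,R=st(); print(wp(s['tcp_pos']),s['tcp_pos'],s['ft_force'],s['joints'].round(0))
E
```

```text
[-103.56059547    1.35064109] [ 0.49903375 -0.28239162  0.02020031] [ 0.0939809  -0.30302332 -0.19595726] [-10.  44.  51. 114. -48.  47. -21.]
```

Now creep to the stop.

Emit:
{"api": "step_arm", "payload": {"commands": [[[0, 4, 0, 0, 0.8], [0, 4, 0, 0, 0.8], [0, 3, 0, 0, 0.8], [0, 2, 0, 0, 0.8], [0, 0, 0, 0, 0.8]]]}}

```text
t: 10.1
tcp_pos: [0.5106, -0.2824, 0.0202]
tcp_rot: [-123.6, 89.9, 147.0]
ft_force: [-3.0, 0.7, 1.5]
finger_gap: 0.0172
```

```bash
python3 - <<'E'
from h import *
s,R=st(); print(wp(s['tcp_pos']),s['tcp_pos'],s['ft_force'])
grab('wrist','w4.png')
E
```

```text
[-91.94615767   1.3004622 ] [ 0.51064829 -0.28238098  0.02018689] [-3.02105802  0.6700653   1.47316595]
```

Emit:
{"api": "step_arm", "payload": {"commands": [[[0, 2, 0, 0, 0.8], [0, 1, 0, 0, 0.8], [0, 0, 0, 0, 0.8]]]}}

```text
t: 10.52
tcp_pos: [0.5106, -0.2824, 0.0201]
tcp_rot: [-115.2, 89.6, 155.3]
ft_force: [-10.2, 2.1, 6.1]
finger_gap: 0.0168
```

```bash
python3 - <<'E'
from h import *
s,R=st(); print(wp(s['tcp_pos']),s['tcp_pos'],s['ft_force'])
d=grab('wrist','w5.png')
go(.44,-.2832,.25)
E
```

```text
[-91.96599571   1.29497329] [ 0.51062848 -0.28238658  0.02014096] [-10.18261744   2.06776278   6.05889844]
tcp [ 0.5106 -0.2824  0.0201] jawaz -89.43 shift [-229.5  -71.9   -0.5] t 10.575 F [-11.    1.9   6.8] gap 0.016892065899879346
```

View pics/w5.png

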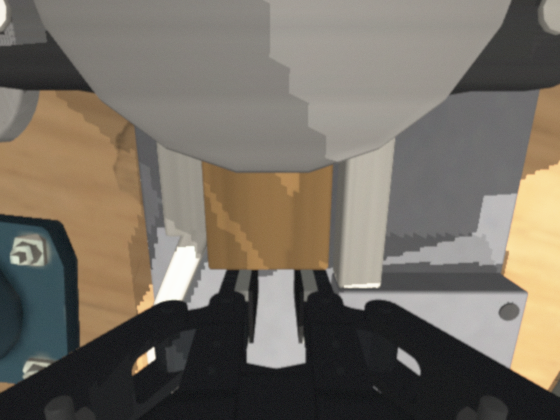

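Emit:
{"api": "step_arm", "payload": {"commands": [[[0, -8, 0, 0, 0.8], [-5, -35, 0, 0, 1], [-60, -28, 0, 0, 1], [-60, 0, 0, 0, 1], [-60, 0, 0, 0, 1], [-35, 40, 0, 0, 1], [0, 0, 0, 0, 1]]]}}

```text
t: 11.45
tcp_pos: [0.4901, -0.2831, 0.24]
tcp_rot: [64.0, 89.5, -25.1]
ft_force: [-0.2, 0.8, -0.0]
finger_gap: 0.0003
```

```bash
python3 - <<'E'
from h import *
go(*pw(0,0),.205,-89.7)
E
```

```text
tcp [ 0.4901 -0.2831  0.24  ] jawaz -89.05 shift [ 35.9 112.2   1.8] t 11.45 F [-0.2  0.8 -0. ] gap 0.000294138031233756
turn about tool x rad (down => minus az) 0.0113
```

Emit:
{"api": "step_arm", "payload": {"commands": [[[0, 56, 1, 0.006, 1], [0, 56, 1, 0.005, 1], [35, 0, 0, 0, 1], [5, 0, 0, 0, 1], [5, 0, 0, 0, 1], [3, 0, 0, 0, 1], [0, 0, 0, 0, 1]]]}}

```text
t: 12.32
tcp_pos: [0.5967, -0.2842, 0.1896]
tcp_rot: [86.4, 90.0, -3.6]
ft_force: [-1.1, 2.2, 2.6]
finger_gap: 0.0001
```

```bash
python3 - <<'E'
from h import *
go(*pw(0,0),.172,-89.7)
E
```

```text
tcp [ 0.5967 -0.2842  0.1896] jawaz -90.01 shift [17.6  5.9 -1. ] t 12.325 F [-1.1  2.2  2.6] gap 9.854249451862999e-05
turn about tool x rad (down => minus az) -0.0054
```

Emit:
{"api": "step_arm", "payload": {"commands": [[[4, 0, 0, 0, 1], [4, 0, 0, 0, 1], [4, 0, 0, 0, 1], [3, 0, 0, 0, 1], [0, 0, 0, 0, 1]]]}}

```text
t: 12.95
tcp_pos: [0.5969, -0.2844, 0.1761]
tcp_rot: [135.1, 89.9, 45.1]
ft_force: [-4.6, 4.4, 16.2]
finger_gap: -0.0001
```

Emit:
{"api": "step_arm", "payload": {"commands": [[[3, 0, 0, 0, 1], [3, 0, 0, 0, 1], [0, 0, 0, 0, 1]]]}}

```text
t: 13.32
tcp_pos: [0.597, -0.2845, 0.1759]
tcp_rot: [135.8, 89.7, 45.8]
ft_force: [-13.0, 11.8, 44.1]
finger_gap: 0.0002
```

Emit:
{"api": "step_arm", "payload": {"commands": [[[-25, 0, 0, 0, 1], [-45, 0, 0, 0, 0.5]]]}}

```text
t: 13.58
tcp_pos: [0.5965, -0.2832, 0.2365]
tcp_rot: [-108.1, 89.8, 161.9]
ft_force: [0.8, 0.6, -0.1]
finger_gap: 0.017
```

```bash
cat >> h.py <<'E'
def weights(d,box,zt=.012,s=1000,amin=3500,name=None):
    """box x0,x1,y0,y1 world; rectify plane zt to 1 px/mm; returns list (centre, lug azimuth deg, area)"""
    x0,x1,y0,y1=box
    wc=np.array([[x0,y0],[x1,y0],[x1,y1],[x0,y1]]); src=np.float32([proj(d,(*w,zt)) for w in wc])
    dst=np.float32([((w[0]-x0)*s,(w[1]-y0)*s) for w in wc])
    n=(int((x1-x0)*s),int((y1-y0)*s))
    w=cv2.warpPerspective(d['frame'],cv2.getPerspectiveTransform(src,dst),n,flags=cv2.INTER_CUBIC)
    hsv=cv2.cvtColor(w,cv2.COLOR_BGR2HSV)
    m=((hsv[...,1]<50)&(hsv[...,2]>110)).astype(np.uint8); m=cv2.morphologyEx(m,cv2.MORPH_OPEN,np.ones((5,5)))
    if name: cv2.imwrite('pics/'+name,np.hstack([w,cv2.merge([m*255]*3)]))
    out=[]
    for c in cv2.findContours(m,cv2.RETR_EXTERNAL,cv2.CHAIN_APPROX_NONE)[0]:
        k=np.zeros_like(m); cv2.drawContours(k,[c],-1,1,-1); k&=m
        A=k.sum()
        if A<amin or A>7000: continue
        yx=np.argwhere(k)[:,::-1].astype(float); g=yx.mean(0); q=yx-g
        e,v=np.linalg.eigh(q.T@q); ax=v[:,1]; t=q@ax
        if t.max()<-t.min(): ax=-ax; t=-t
        lat=q@np.array([-ax[1],ax[0]])
        # tip from lug end, refine axis through lug tip region
        tip=np.percentile(t[np.abs(lat)<6],99.7); disc=lat.max()-lat.min()
        back=-t.min()
        cen=g+ax*((tip-76)+( 38-back))/2 if False else g+ax*(tip-76)
        out.append((np.array([cen[0]/s+x0,cen[1]/s+y0]),np.degrees(np.arctan2(ax[1],ax[0])),int(A),round(disc,1),round(tip+back,1)))
    return out
E
python3 - <<'E'
from h import *
import pickle
D=pickle.load(open('d0.pkl','rb'))
for w in weights(D['top'],(.38,.76,-.19,.10),name='wt.png'): print(w)
s,R=st();print(s['joints'].round(0))
go(.60,-.14,.25,-80)
E
```

```text
(array([0.64144704, 0.03726636]), np.float64(172.03203797687362), 5167, np.float64(80.8), np.float64(112.3))
(array([0.45091684, 0.03635298]), np.float64(4.729143814685163), 5155, np.float64(80.1), np.float64(113.3))
(array([ 0.6899384 , -0.03926877]), np.float64(-179.00458320790756), 5130, np.float64(79.2), np.float64(112.9))
(array([ 0.60371218, -0.13427654]), np.float64(12.644202722105105), 5083, np.float64(79.6), np.float64(112.8))
[-17.  38.  63.  92. -35.  72. -38.]
tcp [ 0.5965 -0.2832  0.2365] jawaz -89.99 shift [ -13.3    3.5 -143.2] t 13.575 F [ 0.8  0.6 -0.1] gap 0.017001339340045354
turn about tool x rad (down => minus az) -0.1743
```

Emit:
{"api": "step_arm", "payload": {"commands": [[[0, -9, -48, 0, 0.5], [0, -9, -48, 0, 0.5], [20, -9, -45, -0.11, 0.5], [15, -5, 0, -0.11, 0.5], [0, 0, 0, 0, 0.5], [0, 0, 0, 0, 0.5]]]}}

```text
t: 14.32
tcp_pos: [0.5653, -0.1447, 0.2033]
tcp_rot: [28.9, 89.9, -48.6]
ft_force: [-0.3, -0.3, 0.0]
finger_gap: 0.0426
```

```bash
python3 - <<'E'
from h import *
d=grab('wrist','w6.png')
for w in weights(d,(.54,.70,-.20,-.07),name='ww6.png'):
    print(w); c,a=w[0],np.radians(w[1]); g=c+.060*np.array([np.cos(a),np.sin(a)]); go(*g,.08,w[1]-90)
E
```

```text
(array([ 0.6042131 , -0.13372244]), np.float64(12.973048567105074), 4899, np.float64(78.9), np.float64(111.4))
tcp [ 0.5655 -0.1449  0.2035] jawaz -77.54 shift [123.6 100.1  -3.2] t 14.375 F [ 0.4 -0.5  0.6] gap 0.04307589110829887
turn about tool x rad (down => minus az) -0.009
```

Emit:
{"api": "step_arm", "payload": {"commands": [[[60, 50, -1.6, -0.005, 0.5], [60, 50, -1.6, -0.005, 0.5], [0, 0, 0, 0, 0.5]]]}}

```text
t: 14.75
tcp_pos: [0.6431, -0.1214, 0.102]
tcp_rot: [-102.3, 89.6, -179.0]
ft_force: [0.0, 0.1, 0.7]
finger_gap: 0.0432
```

```bash
python3 - <<'E'
from h import *
go(.6627,-.1203,.004,-77)
E
```

```text
tcp [ 0.6431 -0.1214  0.102 ] jawaz -76.65 shift [97.8 20.   3.6] t 14.75 F [0.  0.1 0.7] gap 0.043152653032292806
turn about tool x rad (down => minus az) 0.0062
```

Emit:
{"api": "step_arm", "payload": {"commands": [[[40, 20, 3.5, 0, 0.5], [40, 0, 0, 0, 0.5], [18, 0, 0, 0, 0.5], [0, 0, 0, 0, 0.5], [0, 0, 0, 0, 1], [0, 0, 0, 0, 1], [0, 0, 0, 0, 1], [0, 0, 0, 0, 1], [-15, 0, 0, 0, 1], [-25, 0, 0, 0, 1]]], "newtons": 100}}

```text
t: 16.0
tcp_pos: [0.6624, -0.1221, 0.0502]
tcp_rot: [-120.7, 90.0, 162.5]
ft_force: [-0.1, 0.2, -0.4]
finger_gap: -0.0001
```

```bash
python3 - <<'E'
from h import *
# layer1: phi=90, gripper offset 60+55 from the axis
go(*pw(0,115),.20,0)
s,_=st();print(s['joints'].round(0),s['torque'])
E
```

```text
tcp [ 0.6624 -0.1221  0.0502] jawaz -76.81 shift [-149.8  -69.4   31.1] t 16.0 F [-0.1  0.2 -0.4] gap -0.00010341937339901914
turn about tool x rad (down => minus az) -1.3406
[-25.  48.  51.  99. -44.  56. -34.] [ 0.02157579  0.03387981 -0.03581022]
```

```bash
python3 - <<'E'
from h import *
d=grab('wrist','w7.png')
for w in weights(d,(.54,.70,-.20,-.07),name='ww7.png',amin=2500): print(w)
print(proj(d,(.6624,-.1221,0)))
d=grab('top')
for w in weights(d,(.38,.76,-.19,.10),amin=2500): print(w)
E
```

```text
[274.95363013 238.46580539]
(array([0.45090834, 0.03647914]), np.float64(4.68328271081985), 5187, np.float64(80.5), np.float64(114.2))
(array([ 0.59211221, -0.13886035]), np.float64(14.095139645368821), 4706, np.float64(80.5), np.float64(100.9))
```

View pics/w7.png

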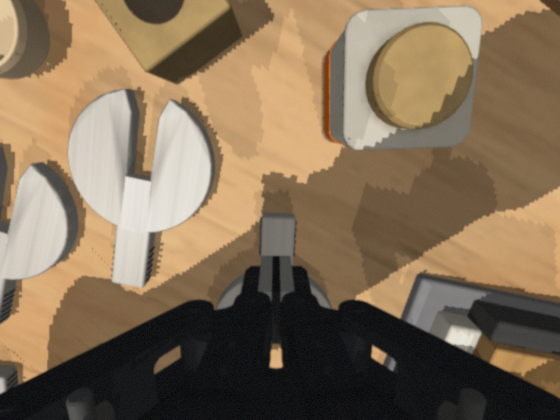

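Emit:
{"api": "step_arm", "payload": {"commands": [[[0, 0, 0, 0, 0.5], [0, 0, 0, 0, 0.5], [0, 0, 0, 0, 0.5], [24, 0, 0, 0, 0.5], [20, 0, 0, 0, 0.5], [3, 0, 0, 0, 0.5], [0, 0, 0, 0, 0.5], [0, 0, 0, 0, 0.5]]]}}

```text
t: 17.1
tcp_pos: [0.6632, -0.1225, 0.0025]
tcp_rot: [59.0, 89.9, -17.8]
ft_force: [-1.0, 0.3, -0.9]
finger_gap: 0.0429
```

```bash
python3 - <<'E'
from h import *
go(.6627,-.1203,.004,-77)
E
```

```text
tcp [ 0.6632 -0.1225  0.0025] jawaz -76.82 shift [-1.5  0.1 -2.3] t 17.1 F [-1.   0.3 -0.9] gap 0.04285003996913238
turn about tool x rad (down => minus az) 0.0032
```

Emit:
{"api": "step_arm", "payload": {"commands": [[[0, 0, -2, 0, 0.7], [0, 0, 0, 0, 1], [0, 0, 0, 0, 1], [0, 0, 0, 0, 1], [0, 0, 0, 0, 1], [0, 0, 0, 0, 1], [-10, 0, 0, 0, 1], [-20, 0, 0, 0, 1]]], "newtons": 100}}

```text
t: 18.1
tcp_pos: [0.6614, -0.1197, 0.0317]
tcp_rot: [-116.0, 89.9, 167.2]
ft_force: [-0.7, -0.0, -2.7]
finger_gap: 0.0171
```

```bash
python3 - <<'E'
from h import *
go(*pw(0,115),.20,0)
grab('wrist','w8.png')
E
```

```text
tcp [ 0.6614 -0.1197  0.0317] jawaz -76.8 shift [-168.2  -69.2   33.4] t 18.1 F [-0.7 -0.  -2.7] gap 0.017107759524324483
turn about tool x rad (down => minus az) -1.3405
```

Emit:
{"api": "step_arm", "payload": {"commands": [[[-56, 0, 0, 0, 1], [-56, 0, 0, 0, 1], [-56, 0, 0, 0, 1], [0, 0, 0, -0.1676, 1], [0, 0, 0, -0.1676, 1], [0, 0, 0, -0.1676, 1], [0, 0, 0, -0.1676, 1], [0, 0, 0, -0.1676, 1], [0, 0, 0, -0.1676, 1], [0, 0, 0, -0.1676, 1], [0, 0, 0, -0.1676, 1], [0, 0, 0, 0, 1]]]}}

```text
t: 19.65
tcp_pos: [0.6619, -0.1207, 0.2005]
tcp_rot: [46.6, 90.0, 46.4]
ft_force: [-0.9, 0.3, -2.7]
finger_gap: 0.017
```

```bash
python3 - <<'E'
from h import *
go(*pw(0,115),.20,0.3)
grab('scene','s1.png')
E
```

```text
tcp [ 0.6619 -0.1207  0.2005] jawaz -0.14 shift [  0.5 -47.7 -59.8] t 19.65 F [-0.9  0.3 -2.7] gap 0.016988047145084884
turn about tool x rad (down => minus az) -0.0078
```

View pics/s1.png

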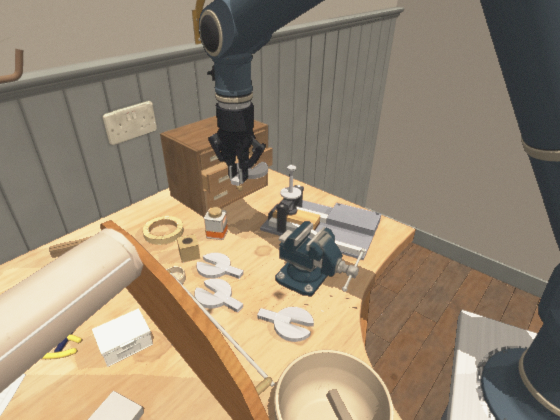

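Emit:
{"api": "step_arm", "payload": {"commands": [[[0, -21, -30, 0, 1], [0, -21, -30, -0.007, 1], [0, 0, 0, 0, 1], [40, 0, 0, 0, 1], [42, 0, 0, 0, 1], [0, 0, 0, 0, 1], [0, 0, 0, 0, 1]]]}}

```text
t: 20.58
tcp_pos: [0.6036, -0.1626, 0.1194]
tcp_rot: [-24.8, 89.9, -24.4]
ft_force: [-1.4, 0.1, -2.0]
finger_gap: 0.0166
```

```bash
python3 - <<'E'
from h import *
go(*pw(0,60),.1175,0.3)
d=grab('scene'); 
for n,z in(('pan',.102),('knob',.176)): print(n,proj(d,(*O,z)))
a=grab('top','t9.png'); c=proj(a,(*O,.12)).astype(int); print(c)
x=cv2.resize(d['frame'][120:240,210:370],None,fx=4,fy=4,interpolation=cv2.INTER_CUBIC)
y=cv2.resize(a['frame'][c[1]-60:c[1]+60,c[0]-60:c[0]+60],None,fx=4,fy=4,interpolation=cv2.INTER_CUBIC)
cv2.imwrite('pics/c3.png',cv2.resize(np.hstack([x,y]),(800,343)))
E
```

```text
tcp [ 0.6036 -0.1626  0.1194] jawaz 0.39 shift [  1.9 -60.6  -1.7] t 20.575 F [-1.4  0.1 -2. ] gap 0.01656462581297142
turn about tool x rad (down => minus az) 0.0016
pan [289.52019536 190.84242162]
knob [290.39590389 165.70148274]
[333 196]
```

View pics/c3.png

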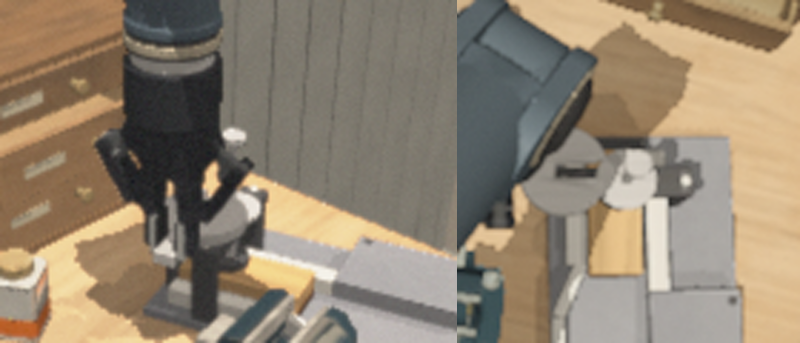

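Emit:
{"api": "step_arm", "payload": {"commands": [[[0, -10, -1, 0, 1], [0, -10, 0, 0, 1], [0, -10, 0, 0, 1], [0, -10, 0, 0, 1], [0, -10, 0, 0, 1], [0, -8, 0, 0, 1], [0, -2.5, 0, 0, 1], [0, 0, 0, 0, 1], [0, 0, 0, 0, 1]]]}}

```text
t: 21.8
tcp_pos: [0.6018, -0.2221, 0.1178]
tcp_rot: [105.2, 90.0, 105.7]
ft_force: [-0.6, 0.9, -1.6]
finger_gap: 0.017
```

```bash
python3 - <<'E'
from h import *
go(*pw(0,60),.105,0.3)
s,_=st();print(s['ft_force'],s['torque'])
E
```

```text
tcp [ 0.6018 -0.2221  0.1178] jawaz 0.46 shift [12.8 -1.1  0.4] t 21.8 F [-0.6  0.9 -1.6] gap 0.01701662366390382
turn about tool x rad (down => minus az) 0.0028
[-0.6209476   0.8901897  -1.56271326] [ 0.09211284 -0.00268624  0.04955078]
```

Emit:
{"api": "step_arm", "payload": {"commands": [[[4, -0.5, 0, 0, 1], [3, 0, 0, 0, 1], [2, 0, 0, 0, 1], [0, 0, 0, 0, 1]]]}}

```text
t: 22.3
tcp_pos: [0.6016, -0.2231, 0.1086]
tcp_rot: [158.9, 90.0, 159.3]
ft_force: [0.2, -0.1, -1.8]
finger_gap: 0.0167
```

Emit:
{"api": "step_arm", "payload": {"commands": [[[2, 0, 0, 0, 1], [0, 0, 0, 0, 1]]]}}

```text
t: 22.55
tcp_pos: [0.6016, -0.2232, 0.1068]
tcp_rot: [145.9, 90.0, 146.3]
ft_force: [-0.2, 0.1, -1.9]
finger_gap: 0.0166
```

Emit:
{"api": "step_arm", "payload": {"commands": [[[1.5, 0, 0, 0, 1], [0, 0, 0, 0, 1]]]}}

```text
t: 22.8
tcp_pos: [0.6018, -0.2233, 0.1054]
tcp_rot: [-14.5, 90.0, -14.1]
ft_force: [0.5, 0.2, -1.3]
finger_gap: 0.0164
```

Emit:
{"api": "step_arm", "payload": {"commands": [[[1.5, 0, 0, 0, 1], [0, 0, 0, 0, 1]]]}}

```text
t: 23.05
tcp_pos: [0.6019, -0.2233, 0.1047]
tcp_rot: [32.3, 90.0, 32.7]
ft_force: [-1.9, 1.6, 3.5]
finger_gap: 0.0169
```

Emit:
{"api": "step_arm", "payload": {"commands": [[[0, 0, 0, 0, 0.6], [0, 0, 0, 0, 0.6], [0, 0, 0, 0, 0.6], [-30, 0, 0, 0, 0.5], [-60, 0, 0, 0, 0.5], [-30, 20, 0, 0, 0.5]]]}}

```text
t: 23.8
tcp_pos: [0.6021, -0.206, 0.2273]
tcp_rot: [-33.8, 89.7, -33.6]
ft_force: [1.4, 0.5, 0.3]
finger_gap: 0.0427
```

```bash
python3 - <<'E'
from h import *
# next weight A: centre (.451,.0365) lug 4.7
c=np.array([.451,.0365]);u=np.array([np.cos(np.radians(4.7)),np.sin(np.radians(4.7))])
go(*(c-.045*u),.22,-85.3)
s,_=st();print(s['joints'].round(0))
d=grab('top','t2.png'); 
for w in weights(d,(.38,.76,-.19,.10),amin=2500): print(w)
c=proj(d,(*O,.114)); print('axis px',c)
c=c.astype(int); cv2.imwrite('pics/c4.png',cv2.resize(d['frame'][c[1]-50:c[1]+50,c[0]-60:c[0]+60],None,fx=5,fy=5,interpolation=cv2.INTER_CUBIC))
E
```

```text
tcp [ 0.6021 -0.206   0.2273] jawaz 0.2 shift [   5.8  239.6 -195.1] t 23.8 F [1.4 0.5 0.3] gap 0.04274231205676716
turn about tool x rad (down => minus az) 1.4923
[-14.  27.  42.  96. -20.  64.  33.]
(array([0.64132429, 0.03736972]), np.float64(172.12696794040824), 5198, np.float64(81.0), np.float64(113.4))
(array([ 0.43670782, -0.02425227]), np.float64(-37.21004784673975), 3525, np.float64(31.2), np.float64(152.8))
(array([ 0.68993866, -0.03929017]), np.float64(-179.00329202850364), 5155, np.float64(79.2), np.float64(112.9))
(array([ 0.60348109, -0.14646904]), np.float64(-35.52881005895323), 3366, np.float64(28.6), np.float64(205.6))
axis px [332.74531419 196.6710643 ]
```

View pics/c4.png

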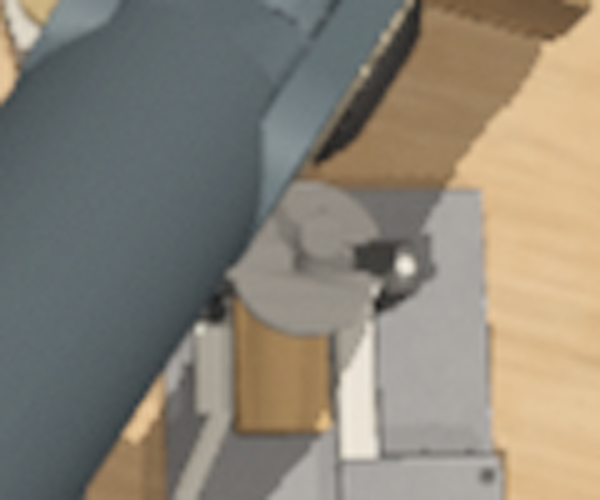

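```bash
python3 - <<'E'
from h import *
d=grab('scene')
for w in weights(d,(.38,.76,-.19,.10),amin=2500): print(w)
for w in [(.451,.0365,4.7)]:
    a=np.radians(w[2]); go(w[0]+.06*np.cos(a),w[1]+.06*np.sin(a),.15,w[2]-90)
E
```

```text
(array([0.44705442, 0.04217088]), np.float64(0.9831299317392849), 5791, np.float64(84.3), np.float64(113.9))
tcp [ 0.6041 -0.2022  0.2277] jawaz 0.58 shift [ 77.  244.5 -91.4] t 23.9 F [0.7 0.8 0.4] gap 0.0424882170915065
turn about tool x rad (down => minus az) 1.4989
```

Emit:
{"api": "step_arm", "payload": {"commands": [[[0, 49, -18.3, 0, 0.5], [0, 49, -18.3, 0, 0.5], [0, 49, -18.3, 0, 0.5], [0, 49, -18.3, 0, 0.5], [0, 49, -18.3, 0, 0.5], [0, 0, 0, 0.1665, 0.5], [0, 0, 0, 0.1665, 0.5], [0, 0, 0, 0.1665, 0.5], [0, 0, 0, 0.1665, 0.5], [0, 0, 0, 0.1665, 0.5], [0, 0, 0, 0.1665, 0.5], [0, 0, 0, 0.1665, 0.5], [0, 0, 0, 0.1665, 0.5], [0, 0, 0, 0.1665, 0.5], [0, 0, 0, 0, 0.5]]]}}

```text
t: 25.78
tcp_pos: [0.5078, 0.0408, 0.223]
tcp_rot: [-48.1, 89.9, -133.5]
ft_force: [0.6, 0.2, -0.5]
finger_gap: 0.0425
```

```bash
python3 - <<'E'
from h import *
a=np.radians(4.7); go(.451+.06*np.cos(a),.0365+.06*np.sin(a),.0025,4.7-90)
E
```

```text
tcp [0.5078 0.0408 0.223 ] jawaz -85.35 shift [220.5   3.4  -0.6] t 25.775 F [ 0.6  0.2 -0.5] gap 0.04249981214123618
turn about tool x rad (down => minus az) -0.0008
```

Emit:
{"api": "step_arm", "payload": {"commands": [[[50, 3.4, -0.6, 0, 0.5], [50, 0, 0, 0, 0.5], [50, 0, 0, 0, 0.5], [40, 0, 0, 0, 0.5], [20, 0, 0, 0, 0.5], [0, 0, 0, 0, 0.5], [0, 0, 0, 0, 0.5]]]}}

```text
t: 26.65
tcp_pos: [0.5121, 0.0417, 0.0145]
tcp_rot: [92.0, 89.9, 6.6]
ft_force: [0.3, 0.3, 0.8]
finger_gap: 0.0429
```

```bash
python3 - <<'E'
from h import *
a=np.radians(4.7); go(.451+.06*np.cos(a),.0365+.06*np.sin(a),.0025,4.7-90)
E
```

```text
tcp [0.5121 0.0417 0.0145] jawaz -85.39 shift [12.  -1.4  0.2] t 26.65 F [0.3 0.3 0.8] gap 0.04288731631512615
turn about tool x rad (down => minus az) -0.0016
```

Emit:
{"api": "step_arm", "payload": {"commands": [[[12, -1, 0, 0, 0.5], [0, 0, 0, 0, 0.5], [0, 0, 0, 0, 0.7], [0, 0, 0, 0, 1], [0, 0, 0, 0, 1], [0, 0, 0, 0, 1], [0, 0, 0, 0, 1], [-2, 0, 0, 0, 1], [0, 0, 0, 0, 1]]], "newtons": 100}}

```text
t: 27.78
tcp_pos: [0.5106, 0.0419, 0.0039]
tcp_rot: [28.7, 90.0, -56.8]
ft_force: [0.6, 0.1, -2.8]
finger_gap: 0.0169
```

```bash
python3 - <<'E'
from h import *
go(.50,.04,.20,150.3-90)
E
```

```text
tcp [0.5106 0.0419 0.0039] jawaz -85.42 shift [-196.1  -10.7    1.1] t 27.775 F [ 0.6  0.1 -2.8] gap 0.016881749847052843
turn about tool x rad (down => minus az) -2.5434
```

Emit:
{"api": "step_arm", "payload": {"commands": [[[-50, 0, 0, 0, 1], [-50, 0, 0, 0, 1], [-50, 0, 0, 0, 1], [-50, 0, 0, 0, 1], [0, 0, 0, -0.1696, 1], [0, 0, 0, -0.1696, 1], [0, 0, 0, -0.1696, 1], [0, 0, 0, -0.1696, 1], [0, 0, 0, -0.1696, 1], [0, 0, 0, -0.1696, 1], [0, 0, 0, -0.1696, 1], [0, 0, 0, -0.1696, 1], [0, 0, 0, -0.1696, 1], [0, 0, 0, -0.1696, 1], [0, 0, 0, -0.1696, 1], [0, 0, 0, -0.1696, 1], [0, 0, 0, -0.1696, 1], [0, 0, 0, -0.1696, 1], [0, 0, 0, -0.1696, 1]]]}}

```text
t: 30.15
tcp_pos: [0.5098, 0.0416, 0.2033]
tcp_rot: [128.4, 89.9, -171.0]
ft_force: [0.2, -0.6, -2.2]
finger_gap: 0.0167
```

```bash
cat >> h.py <<'E'
def pl(phi,r,z): # TCP on lug side at press azimuth phi, distance r mm
    a=np.radians(phi); go(*pw(r*np.cos(a),r*np.sin(a)),z,None)
E
python3 - <<'E'
from h import *
a=np.radians(150); go(*pw(122*np.cos(a),122*np.sin(a)),.2,60.3)
s,_=st();print(s['joints'].round(0),s['finger_gap'])
E
```

```text
tcp [0.5098 0.0416 0.2033] jawaz 60.62 shift [   3.4 -118.2 -236.8] t 30.15 F [ 0.2 -0.6 -2.2] gap 0.0166813121645617
turn about tool x rad (down => minus az) 0.0056
[-33.  14.  28. 113.  -8.  55.  59.] 0.0166813121645617
```

Emit:
{"api": "step_arm", "payload": {"commands": [[[0, -23.7, -47.3, 0, 1], [0, -23.7, -47.3, 0, 1], [0, -23.7, -47.3, 0, 1], [0, -23.7, -47.3, 0, 1], [0, -23.4, -47.3, 0, 1], [0, 0, 0, 0, 1], [0, 0, 0, 0, 1]]]}}

```text
t: 31.02
tcp_pos: [0.4956, -0.2215, 0.2032]
tcp_rot: [84.3, 89.9, 144.6]
ft_force: [0.4, -0.4, -3.0]
finger_gap: 0.0167
```

```bash
python3 - <<'E'
from h import *
a=np.radians(150); go(*pw(122*np.cos(a),122*np.sin(a)),.129,60.3)
E
```

```text
tcp [ 0.4956 -0.2215  0.2032] jawaz 60.31 shift [74.2 -1.6 -0.6] t 31.025 F [ 0.4 -0.4 -3. ] gap 0.01674821721698184
turn about tool x rad (down => minus az) 0.0001
```

Emit:
{"api": "step_arm", "payload": {"commands": [[[37, -1.6, -0.6, 0, 1], [37, 0, 0, 0, 1], [0, 0, 0, 0, 1], [0, 0, 0, 0, 1]]]}}

```text
t: 31.52
tcp_pos: [0.4983, -0.2229, 0.1309]
tcp_rot: [-70.3, 89.9, -9.9]
ft_force: [-0.2, -0.8, -2.5]
finger_gap: 0.0168
```

```bash
python3 - <<'E'
from h import *
a=np.radians(150); go(*pw(60*np.cos(a),60*np.sin(a)),.129,60.3)
d=grab('top'); c=proj(d,(*O,.135)); print('axis',c); k=proj(d,(*O,.176)); print('knob',k)
c=c.astype(int); cv2.imwrite('pics/c5.png',cv2.resize(d['frame'][c[1]-50:c[1]+50,c[0]-60:c[0]+60],None,fx=5,fy=5,interpolation=cv2.INTER_CUBIC))
E
```

```text
tcp [ 0.4983 -0.2229  0.1309] jawaz 60.41 shift [  2.  -60.4  -0.8] t 31.525 F [-0.2 -0.8 -2.5] gap 0.016838012308020796
turn about tool x rad (down => minus az) 0.0019
axis [333.91176525 195.10867314]
knob [336.33331252 191.86515598]
```

View pics/c5.png

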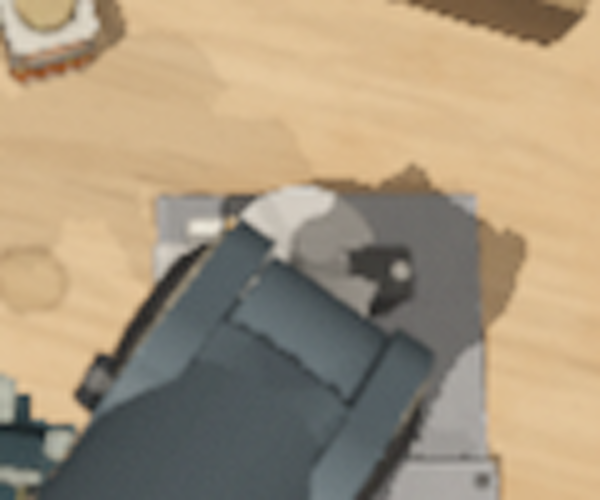

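Emit:
{"api": "step_arm", "payload": {"commands": [[[0, -10, -0.8, 0, 1], [0, -10, 0, 0, 1], [0, -10, 0, 0, 1], [0, -10, 0, 0, 1], [0, -10, 0, 0, 1], [0, -8, 0, 0, 1], [0, -2.4, 0, 0, 1], [0, 0, 0, 0, 1], [0, 0, 0, 0, 1]]]}}

```text
t: 32.7
tcp_pos: [0.5495, -0.2539, 0.13]
tcp_rot: [-50.1, 90.0, 10.2]
ft_force: [0.4, 1.3, -3.8]
finger_gap: 0.0165
```

```bash
python3 - <<'E'
from h import *
a=np.radians(150); go(*pw(60*np.cos(a),60*np.sin(a)),.1165,60.3)
E
```

```text
tcp [ 0.5495 -0.2539  0.13  ] jawaz 60.33 shift [13.5 -0.6  0.8] t 32.7 F [ 0.4  1.3 -3.8] gap 0.01646167270679129
turn about tool x rad (down => minus az) 0.0006
```

Emit:
{"api": "step_arm", "payload": {"commands": [[[4, -0.6, 0.6, 0, 1], [4, 0, 0, 0, 1], [3, 0, 0, 0, 1], [0, 0, 0, 0, 1]]]}}

```text
t: 33.2
tcp_pos: [0.5498, -0.2538, 0.1185]
tcp_rot: [107.9, 89.9, 168.2]
ft_force: [0.2, 0.7, -2.2]
finger_gap: 0.0167
```

Emit:
{"api": "step_arm", "payload": {"commands": [[[1.5, 0, 0, 0, 1], [0, 0, 0, 0, 1]]]}}

```text
t: 33.45
tcp_pos: [0.5502, -0.254, 0.1174]
tcp_rot: [-151.7, 90.0, -91.4]
ft_force: [0.4, 0.3, -3.1]
finger_gap: 0.0167
```

Emit:
{"api": "step_arm", "payload": {"commands": [[[1.5, 0, 0, 0, 1], [0, 0, 0, 0, 1]]]}}

```text
t: 33.7
tcp_pos: [0.5503, -0.254, 0.1166]
tcp_rot: [-50.2, 90.0, 10.1]
ft_force: [-2.3, 0.1, 4.0]
finger_gap: 0.0169
```

Emit:
{"api": "step_arm", "payload": {"commands": [[[0, 0, 0, 0, 0.6], [0, 0, 0, 0, 0.6], [0, 0, 0, 0, 0.6], [-30, 0, 0, 0, 0.5], [-55, 0, 0, 0, 0.5], [-20, 40, 0, 0, 0.5], [0, 0, 0, 0, 0.5]]]}}

```text
t: 34.58
tcp_pos: [0.5147, -0.2338, 0.2227]
tcp_rot: [-44.1, 89.8, 16.2]
ft_force: [-0.1, 0.7, 0.1]
finger_gap: 0.0429
```

```bash
python3 - <<'E'
from h import *
d=grab('top','t3.png')
for w in weights(d,(.55,.76,-.10,.09),amin=2500): print(w)
a=np.radians(172); go(.6413+.06*np.cos(a),.0373+.06*np.sin(a),.20,172+90)
s,_=st();print(s['joints'].round(0))
E
```

```text
(array([0.64145218, 0.03729921]), np.float64(172.06259709720425), 5192, np.float64(81.0), np.float64(113.3))
(array([ 0.68994195, -0.03929004]), np.float64(-179.0672702822537), 5144, np.float64(79.2), np.float64(112.9))
tcp [ 0.5154 -0.2338  0.2217] jawaz 60.33 shift [ 22.   80.5 275.7] t 34.625 F [ 0.5 -0.9 -0.1] gap 0.04243113840898762
turn about tool x rad (down => minus az) 2.7634
[ -7.  19.  35. 105. -12.  59.  93.]
```

Emit:
{"api": "step_arm", "payload": {"commands": [[[0, 13.4, 46, 0, 0.5], [0, 13.4, 46, 0, 0.5], [0, 13.4, 46, 0, 0.5], [0, 13.4, 46, 0, 0.5], [0, 13.4, 46, 0, 0.5], [0, 13.4, 46, 0, 0.5], [0, 0, 0, 0.1727, 0.5], [0, 0, 0, 0.1727, 0.5], [0, 0, 0, 0.1727, 0.5], [0, 0, 0, 0.1727, 0.5], [0, 0, 0, 0.1727, 0.5], [0, 0, 0, 0.1727, 0.5], [0, 0, 0, 0.1727, 0.5], [0, 0, 0, 0.1727, 0.5], [0, 0, 0, 0.1727, 0.5], [0, 0, 0, 0.1727, 0.5], [0, 0, 0, 0.1727, 0.5], [0, 0, 0, 0.1727, 0.5], [0, 0, 0, 0.1727, 0.5], [0, 0, 0, 0.1727, 0.5]]]}}

```text
t: 37.12
tcp_pos: [0.5827, 0.0458, 0.22]
tcp_rot: [-36.7, 89.9, -115.2]
ft_force: [-0.0, -0.9, -0.1]
finger_gap: 0.043
```

Emit:
{"api": "step_arm", "payload": {"commands": [[[0, 0, 0, 0.1727, 0.5], [0, 0, 0, 0.1727, 0.5], [0, 0, 0, 0, 0.5]]]}}

```text
t: 37.5
tcp_pos: [0.5826, 0.0458, 0.2198]
tcp_rot: [-15.1, 89.8, -112.9]
ft_force: [-1.1, -0.4, -0.1]
finger_gap: 0.0427
```

```bash
python3 - <<'E'
from h import *
d=grab('wrist','w9.png')
for w in weights(d,(.55,.72,-.02,.09),name='ww9.png',amin=2500): print(w)
a=np.radians(172.06); go(.6414+.06*np.cos(a),.0373+.06*np.sin(a),.002,172.06+90)
E
```

```text
(array([0.64340589, 0.03851951]), np.float64(171.6120811019398), 4879, np.float64(78.7), np.float64(111.4))
tcp [0.5825 0.0457 0.22  ] jawaz -97.81 shift [ 2.18e+02 -4.00e-01 -2.00e-01] t 37.55 F [-0.7 -0.3  0.6] gap 0.04257301994470379
turn about tool x rad (down => minus az) 0.0023
```

Emit:
{"api": "step_arm", "payload": {"commands": [[[50, 0.6, 0, 0, 0.5], [50, 0, 0, 0, 0.5], [50, 0, 0, 0, 0.5], [40, 0, 0, 0, 0.5], [20, 0, 0, 0, 0.5], [0, 0, 0, 0, 0.5], [0, 0, 0, 0, 0.5]]]}}

```text
t: 38.42
tcp_pos: [0.5841, 0.0453, 0.0124]
tcp_rot: [101.5, 89.9, 3.6]
ft_force: [0.4, 0.4, 0.0]
finger_gap: 0.0431
```

```bash
python3 - <<'E'
from h import *
a=np.radians(172); go(.6422+.06*np.cos(a),.0378+.06*np.sin(a),.002,172+90)
E
```

```text
tcp [0.5841 0.0453 0.0124] jawaz -97.97 shift [10.4 -1.5 -0.7] t 38.425 F [0.4 0.4 0. ] gap 0.04313971291615637
turn about tool x rad (down => minus az) 0.0005
```

Emit:
{"api": "step_arm", "payload": {"commands": [[[10.5, -1.5, -0.7, 0, 0.5], [0, 0, 0, 0, 0.5], [0, 0, 0, 0, 0.7], [0, 0, 0, 0, 1], [0, 0, 0, 0, 1], [0, 0, 0, 0, 1], [0, 0, 0, 0, 1], [-2, 0, 0, 0, 1], [0, 0, 0, 0, 1]]], "newtons": 100}}

```text
t: 39.55
tcp_pos: [0.5811, 0.0465, 0.0021]
tcp_rot: [-79.3, 90.0, -177.3]
ft_force: [-0.0, -1.6, -2.5]
finger_gap: 0.0171
```

```bash
python3 - <<'E'
from h import *
a=np.radians(210); go(*pw(122*np.cos(a),122*np.sin(a)),.22,300.3)
E
```

```text
tcp [0.5811 0.0465 0.0021] jawaz -98.0 shift [-217.8  -28.7  399.1] t 39.55 F [-0.  -1.6 -2.5] gap 0.017070529351926482
turn about tool x rad (down => minus az) -0.6684
```

Emit:
{"api": "step_arm", "payload": {"commands": [[[-54, 0, 0, 0, 1], [-54, 0, 0, 0, 1], [-55, 0, 0, 0, 1], [-55, 0, 0, 0, 1], [0, -4.1, 57, 0, 1], [0, -4.1, 57, 0, 1], [0, -4.1, 57, 0, 1], [0, -4.1, 57, 0, 1], [0, -4.1, 57, 0, 1], [0, -4.1, 57, 0, 1], [0, -4.1, 57, 0, 1], [0, 0, 0, -0.167, 1], [0, 0, 0, -0.167, 1], [0, 0, 0, -0.167, 1], [0, 0, 0, -0.167, 1], [0, 0, 0, 0, 1], [0, 0, 0, 0, 1]]]}}

```text
t: 41.68
tcp_pos: [0.4972, -0.3447, 0.2201]
tcp_rot: [-139.3, 90.0, 160.8]
ft_force: [0.6, 0.3, -2.0]
finger_gap: 0.0167
```

```bash
python3 - <<'E'
from h import *
a=np.radians(210); go(*pw(122*np.cos(a),122*np.sin(a)),.136,300.3)
s,_=st();print(s['joints'].round(0))
E
```

```text
tcp [ 0.4972 -0.3447  0.2201] jawaz -59.88 shift [84.1  0.1  0.1] t 41.675 F [ 0.6  0.3 -2. ] gap 0.016694456313407675
turn about tool x rad (down => minus az) -0.0031
[ -6.  28.  52. 101. -24.  64.  -6.]
```

Emit:
{"api": "step_arm", "payload": {"commands": [[[42, 0, 0, 0, 1], [42, 0, 0, -0.003, 1], [0, 0, 0, 0, 1], [0, 0, 0, 0, 1]]]}}

```text
t: 42.18
tcp_pos: [0.4982, -0.3457, 0.1378]
tcp_rot: [6.0, 89.9, -53.6]
ft_force: [0.6, 0.3, -2.2]
finger_gap: 0.0168
```

```bash
python3 - <<'E'
from h import *
a=np.radians(210); go(*pw(61.5*np.cos(a),61.5*np.sin(a)),.136,300.3)
E
```

```text
tcp [ 0.4982 -0.3457  0.1378] jawaz -59.61 shift [ 1.8 60.2 -1.2] t 42.175 F [ 0.6  0.3 -2.2] gap 0.016827959742546902
turn about tool x rad (down => minus az) 0.0016
```

Emit:
{"api": "step_arm", "payload": {"commands": [[[0, 10, -1.2, 0, 1], [0, 10, 0, 0, 1], [0, 10, 0, 0, 1], [0, 10, 0, 0, 1], [0, 10, 0, 0, 1], [0, 8, 0, 0, 1], [0, 2.2, 0, 0, 1], [0, 0, 0, 0, 1], [0, 0, 0, 0, 1]]]}}

```text
t: 43.3
tcp_pos: [0.5484, -0.3136, 0.1365]
tcp_rot: [-104.4, 90.0, -164.0]
ft_force: [0.2, 0.6, -2.5]
finger_gap: 0.017
```

```bash
python3 - <<'E'
from h import *
a=np.radians(210); go(*pw(61.5*np.cos(a),61.5*np.sin(a)),.1265,300.3)
E
```

```text
tcp [ 0.5484 -0.3136  0.1365] jawaz -59.61 shift [10.   0.7  1.1] t 43.3 F [ 0.2  0.6 -2.5] gap 0.01700204521004507
turn about tool x rad (down => minus az) 0.0017
```

Emit:
{"api": "step_arm", "payload": {"commands": [[[4, 0.5, 0.8, 0, 1], [3, 0, 0, 0, 1], [1, 0, 0, 0, 1], [0, 0, 0, 0, 1]]]}}

```text
t: 43.8
tcp_pos: [0.5496, -0.3136, 0.1283]
tcp_rot: [-138.4, 90.0, 162.1]
ft_force: [0.6, 0.2, -1.3]
finger_gap: 0.017
```

Emit:
{"api": "step_arm", "payload": {"commands": [[[1.5, 0, 0, 0, 1], [0, 0, 0, 0, 1]]]}}

```text
t: 44.05
tcp_pos: [0.5498, -0.3138, 0.1272]
tcp_rot: [47.5, 90.0, -12.1]
ft_force: [-0.7, 0.2, -0.8]
finger_gap: 0.0169
```

Emit:
{"api": "step_arm", "payload": {"commands": [[[1, 0, 0, 0, 1], [0, 0, 0, 0, 1]]]}}

```text
t: 44.3
tcp_pos: [0.5498, -0.3139, 0.127]
tcp_rot: [84.8, 89.9, 25.3]
ft_force: [-2.5, 1.7, 5.3]
finger_gap: 0.0171
```

Emit:
{"api": "step_arm", "payload": {"commands": [[[0, 0, 0, 0, 0.6], [0, 0, 0, 0, 0.6], [0, 0, 0, 0, 0.6], [-30, 0, 0, 0, 0.5], [-55, 0, 0, 0, 0.5], [-20, -30, 0, 0, 0.5], [0, 0, 0, 0, 0.5]]]}}

```text
t: 45.18
tcp_pos: [0.5223, -0.3316, 0.2332]
tcp_rot: [26.7, 89.8, -33.2]
ft_force: [0.5, 0.2, -0.6]
finger_gap: 0.0427
```

```bash
python3 - <<'E'
from h import *
d=grab('top','t4.png')
for w in weights(d,(.55,.76,-.10,.09),amin=2500): print(w)
a=np.radians(181); go(.690+.061*np.cos(a),-.0393+.061*np.sin(a),.22,271)
E
```

```text
(array([ 0.68993989, -0.03926508]), np.float64(-179.0359948272016), 5143, np.float64(79.2), np.float64(112.9))
tcp [ 0.5233 -0.3296  0.2317] jawaz -59.68 shift [  11.8  237.3 -196.4] t 45.225 F [ 0.7 -0.3 -0.6] gap 0.04278704276378825
turn about tool x rad (down => minus az) 0.5117
```

Emit:
{"api": "step_arm", "payload": {"commands": [[[0, 39.5, -32.7, 0, 0.5], [0, 39.5, -32.7, 0, 0.5], [0, 39.5, -32.7, 0, 0.5], [0, 39.5, -32.7, 0, 0.5], [0, 39.5, -32.7, 0, 0.5], [0, 39.5, -32.7, 0, 0.5], [0, 0, 0, 0.1705, 0.5], [0, 0, 0, 0.1705, 0.5], [0, 0, 0, 0.1705, 0.5], [0, 0, 0, 0, 0.5], [0, 0, 0, 0, 0.5]]]}}

```text
t: 46.6
tcp_pos: [0.6287, -0.0388, 0.2301]
tcp_rot: [-98.8, 89.9, 172.5]
ft_force: [0.3, 0.7, 0.9]
finger_gap: 0.0424
```

```bash
python3 - <<'E'
from h import *
d=grab('wrist','w10.png')
for w in weights(d,(.59,.76,-.10,.02),name='ww10.png',amin=2500):
    print(w); a=np.radians(w[1]); c=w[0]; go(c[0]+.061*np.cos(a),c[1]+.061*np.sin(a),.002,w[1]+90)
a=np.radians(181); go(.690+.061*np.cos(a),-.0393+.061*np.sin(a),.002,271)
E
```

```text
(array([ 0.69299865, -0.0382149 ]), np.float64(-179.97681378673195), 4896, np.float64(78.0), np.float64(111.0))
tcp [ 0.6287 -0.0391  0.2304] jawaz -88.72 shift [228.4   3.5  -0.7] t 46.65 F [-0.4 -0.2  0.9] gap 0.042659945398290745
turn about tool x rad (down => minus az) 0.0219
tcp [ 0.6287 -0.0391  0.2304] jawaz -88.72 shift [228.4   0.5   1.3] t 46.65 F [-0.4 -0.2  0.9] gap 0.042659945398290745
turn about tool x rad (down => minus az) 0.0049
```

Emit:
{"api": "step_arm", "payload": {"commands": [[[55, 1.5, 0, 0.01, 0.5], [55, 0, 0, 0, 0.5], [55, 0, 0, 0, 0.5], [40, 0, 0, 0, 0.5], [15, 0, 0, 0, 0.5], [0, 0, 0, 0, 0.5], [0, 0, 0, 0, 0.5]]]}}

```text
t: 47.52
tcp_pos: [0.6316, -0.04, 0.0128]
tcp_rot: [87.4, 89.8, -2.0]
ft_force: [-0.0, -0.3, -0.4]
finger_gap: 0.0427
```

```bash
python3 - <<'E'
from h import *
go(.690+.0015-.061,-.0396,.002,270.5)
E
```

```text
tcp [ 0.6316 -0.04    0.0128] jawaz -89.42 shift [10.8 -1.1 -0.4] t 47.525 F [-0.  -0.3 -0.4] gap 0.04273767550367409
turn about tool x rad (down => minus az) 0.0014
```

Emit:
{"api": "step_arm", "payload": {"commands": [[[10, -1.1, -0.4, 0, 0.5], [0, 0, 0, 0, 0.5], [0, 0, 0, 0, 0.7], [0, 0, 0, 0, 1], [0, 0, 0, 0, 1], [0, 0, 0, 0, 1], [0, 0, 0, 0, 1], [-2, 0, 0, 0, 1], [0, 0, 0, 0, 1]]], "newtons": 100}}

```text
t: 48.65
tcp_pos: [0.6286, -0.0391, 0.0024]
tcp_rot: [-87.2, 89.9, -176.6]
ft_force: [-0.3, -1.0, -2.8]
finger_gap: 0.0168
```

```bash
python3 - <<'E'
from h import *
a=np.radians(270); go(*pw(125*np.cos(a),125*np.sin(a)),.23,360.3)
E
```

```text
tcp [ 0.6286 -0.0391  0.0024] jawaz -89.43 shift [-227.5  -29.2  368.9] t 48.65 F [-0.3 -1.  -2.8] gap 0.01682989591775984
turn about tool x rad (down => minus az) -1.5661
```

Emit:
{"api": "step_arm", "payload": {"commands": [[[-45, 0, 0, 0, 1], [-45, 0, 0, 0, 1], [-46, 0, 0, 0, 1], [-46, 0, 0, 0, 1], [-46, 0, 0, 0, 1], [0, -4.2, 52.7, 0, 1], [0, -4.2, 52.7, 0, 1], [0, -4.2, 52.7, 0, 1], [0, -4.2, 52.7, 0, 1], [0, -4.2, 52.7, 0, 1], [0, -4.2, 52.7, 0, 1], [0, -4.2, 52.7, 0, 1], [0, 0, 0, 0, 1]]]}}

```text
t: 50.28
tcp_pos: [0.5989, -0.4147, 0.2303]
tcp_rot: [-44.0, 89.7, -134.0]
ft_force: [-0.2, 0.8, -2.3]
finger_gap: 0.0167
```

Emit:
{"api": "step_arm", "payload": {"commands": [[[0, 0, 0, -0.174, 1], [0, 0, 0, -0.174, 1], [0, 0, 0, -0.174, 1], [0, 0, 0, -0.174, 1], [0, 0, 0, -0.174, 1], [0, 0, 0, -0.174, 1], [0, 0, 0, -0.174, 1], [0, 0, 0, -0.174, 1], [0, 0, 0, -0.174, 1], [0, 0, 0, 0, 1], [0, 0, 0, 0, 1]]]}}

```text
t: 51.65
tcp_pos: [0.6033, -0.408, 0.2305]
tcp_rot: [146.7, 90.0, 146.9]
ft_force: [-0.3, -0.8, -2.0]
finger_gap: 0.0168
```

```bash
python3 - <<'E'
from h import *
a=np.radians(270); go(*pw(125*np.cos(a),125*np.sin(a)),.147,360.3)
s,_=st();print(s['joints'].round(0))
E
```

```text
tcp [ 0.6033 -0.408   0.2305] jawaz 0.17 shift [83.5 -0.3 -0. ] t 51.65 F [-0.3 -0.8 -2. ] gap 0.01681686522505817
turn about tool x rad (down => minus az) -0.0024
[ 11.  35.  32.  81. -19.  70.  45.]
```

Emit:
{"api": "step_arm", "payload": {"commands": [[[42, 0, 0, 0, 1], [41, 0, 0, 0, 1], [0, 0, 0, 0, 1], [0, 0, 0, 0, 1]]]}}

```text
t: 52.15
tcp_pos: [0.6042, -0.4091, 0.1495]
tcp_rot: [-47.0, 89.9, -46.7]
ft_force: [0.1, -0.2, -1.1]
finger_gap: 0.0172
```

```bash
python3 - <<'E'
from h import *
go(*pw(0,-62.3),.146,360.3)
E
```

```text
tcp [ 0.6042 -0.4091  0.1495] jawaz 0.25 shift [ 3.4 63.6 -1. ] t 52.15 F [ 0.1 -0.2 -1.1] gap 0.01718865913080445
turn about tool x rad (down => minus az) -0.0008
```

Emit:
{"api": "step_arm", "payload": {"commands": [[[2, 10, -1, 0, 1], [0, 10, 0, 0, 1], [0, 10, 0, 0, 1], [0, 10, 0, 0, 1], [0, 10, 0, 0, 1], [0, 10, 0, 0, 1], [0, 3.6, 0, 0, 1], [0, 0, 0, 0, 1], [0, 0, 0, 0, 1]]]}}

```text
t: 53.28
tcp_pos: [0.6018, -0.3453, 0.146]
tcp_rot: [-95.3, 90.0, -95.1]
ft_force: [0.5, 0.4, -1.4]
finger_gap: 0.0168
```

```bash
python3 - <<'E'
from h import *
go(*pw(0,-62.3),.139,360.3)
E
```

```text
tcp [ 0.6018 -0.3453  0.146 ] jawaz 0.26 shift [ 7.  -0.2  1.1] t 53.275 F [ 0.5  0.4 -1.4] gap 0.016835021343513997
turn about tool x rad (down => minus az) -0.0008
```

Emit:
{"api": "step_arm", "payload": {"commands": [[[3, 0, 0.8, 0, 1], [2, 0, 0, 0, 1], [1, 0, 0, 0, 1], [0, 0, 0, 0, 1]]]}}

```text
t: 53.78
tcp_pos: [0.6027, -0.3449, 0.1399]
tcp_rot: [146.6, 90.0, 146.9]
ft_force: [-1.3, -0.0, -1.7]
finger_gap: 0.0166
```

Emit:
{"api": "step_arm", "payload": {"commands": [[[1, 0, 0, 0, 1], [0, 0, 0, 0, 1]]]}}

```text
t: 54.02
tcp_pos: [0.6028, -0.3449, 0.1396]
tcp_rot: [-2.0, 90.0, -1.7]
ft_force: [-0.8, 0.5, 2.2]
finger_gap: 0.0169
```

Emit:
{"api": "step_arm", "payload": {"commands": [[[0.8, 0, 0, 0, 1], [0, 0, 0, 0, 1]]]}}

```text
t: 54.28
tcp_pos: [0.6029, -0.3451, 0.1393]
tcp_rot: [-8.0, 90.0, -7.7]
ft_force: [-2.3, 1.4, 5.2]
finger_gap: 0.0174
```

Seated. Release, retreat upward and to the right-rear, then check.

Emit:
{"api": "step_arm", "payload": {"commands": [[[0, 0, 0, 0, 0.6], [0, 0, 0, 0, 0.6], [0, 0, 0, 0, 0.6], [-30, 0, 0, 0, 0.5], [-55, 0, 0, 0, 0.5], [-40, -20, 0, 0, 0.5], [0, -40, -45, 0, 0.5], [0, -40, -45, 0, 0.5], [0, 0, -45, 0, 0.5], [0, 0, 0, 0, 0.5]]]}}

```text
t: 55.52
tcp_pos: [0.4636, -0.4476, 0.2637]
tcp_rot: [-174.7, 90.0, -174.8]
ft_force: [0.3, 0.1, -0.4]
finger_gap: 0.0427
```

```bash
python3 - <<'E'
from h import *
d=grab('top','t5.png'); s=grab('scene','s5.png')
c=proj(d,(*O,.15)); k=proj(d,(*O,.176)); c0=c.astype(int); print('axis crop at z .15',(c-c0+[60,50])*4,'knob',(k-c0+[60,50])*4)
e=proj(s,(*O,.15)).astype(int)
x=cv2.resize(d['frame'][c0[1]-50:c0[1]+50,c0[0]-60:c0[0]+60],None,fx=4,fy=4,interpolation=cv2.INTER_CUBIC)
y=cv2.resize(s['frame'][e[1]-50:e[1]+50,e[0]-40:e[0]+40],None,fx=4,fy=4,interpolation=cv2.INTER_CUBIC)
cv2.imwrite('pics/c6.png',np.hstack([x,y]))
E
```

```text
axis crop at z .15 [243.09913149 203.81085143] knob [249.33325006 195.46062392]
```

View pics/c6.png

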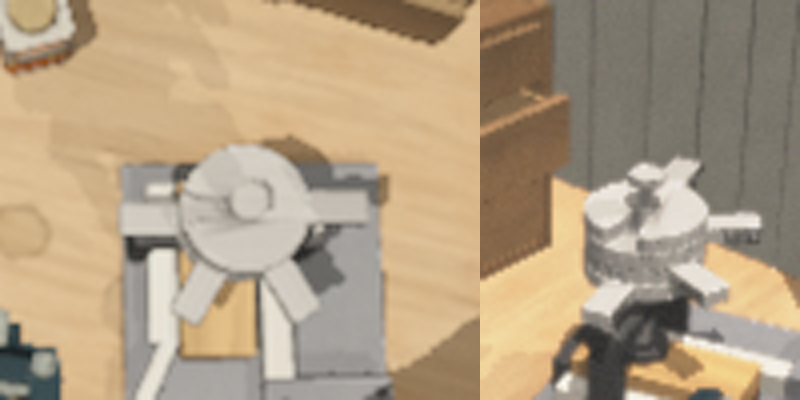

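```bash
python3 -c "
from h import *
print(finish_job())"
```

```text
the job is handed in; nothing more can be done
None
```

The job is handed in, at about 55.5 s on the robot's clock; no verdict was reported.

- **Blank:** I tumbled it off the ledge so it lay pale face up, then slid it home. It stopped against the end stop, confirmed by the push force rising to about 10 N with no further movement.
- **Plunger:** I pushed it down until the foot sat firmly on the blank (44 N with no further travel, knob top at z ≈ 0.176). I did not read its travel directly. It is inferred from the hard stop and from the pan height (about 102 mm) at which the first weight seated.
- **Weights:** All four were present and are on the stem, with lugs at 90°, 150°, 210° and 270° in the press frame, so the slots are 60° apart.

**Last checks:**
- The final top and scene pictures show a flat, neat stack. The top weight is centred on the axis to about 1 pixel (2–3 mm). I did not measure the centring of the lower three afterwards; they were placed by calculated position and felt to seat at the right heights.
- The arm stands clear and touches nothing.
- I saw no bystander move, but did not measure them.

**What went wrong or disagreed:**
- The first grasp of the first weight closed above the lug, because the descent fell about 6 mm short. I repeated it successfully.
- The top and wrist cameras differed by 2–3 mm on the last two weights, so I used values in between.

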